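# Eject the orange bit cassette and stop it with the other finger

## Task

Pop the orange bit cassette out of the spring ejector dock: with one fingertip press the yellow key beside its lane right down, and have the other finger standing in that lane so that it traps the cassette before it shoots out of the open end. Do not grasp or lift the cassette, and leave the blue cassette seated and the things on the bench alone. Finish while holding: your finger still keeps the sprung-out orange cassette at rest on the lane floor.

Things in the scene. Friction and masses are not known exactly. Their poses are not given: they have to be found in the camera images.
- dock: fixed grey two-lane spring ejector dock, 191 mm long, 184 mm wide over the two keys. Origin: centre of its underside, under the row of seated cassettes; x points to the green spring housing at its back (x = 24 to 95 mm, z up to 55 mm), y to its left, z up. Cassettes spring out towards -x. Left and right are as seen looking along +x
- cassette_orange: orange bit cassette, loose, 30 x 36 x 30 mm (x, y, z), about 80 g, six steel bit ends on top; origin: centre of its underside. Starts latched in its seat in the left or the right lane, at dock x = 0, y = +22 or -22 mm, z = 24 mm, front face at x = -15 mm. It is well trapped with its origin at dock x between about -30 and -80 mm
- cassette_blue: the same cassette in blue, seated in the other lane; to be left seated
- lane_left (a point): point on the left lane's floor, level with the keys (dock x = -68, y = 22, z = 24 mm). The lane runs along dock x, 40 mm wide inside, open above, its open end at x = -92 mm; walls up to z = 42 mm (outer wall y = 42 to 47 mm, centre wall 4 mm thick). A finger 16 to 22 mm wide standing here stops the cassette with its centre near dock x = -45 mm
- lane_right (a point): the same for the right lane (dock y = -22 mm)
- key_left_top (a point): centre of the top of the left yellow key (30 mm in dock x, 20 mm in dock y), outside the left lane at dock x = -68, y = 78 mm, 56 mm sideways of the lane's centre line; top at z = 42 mm when up, 32 mm when fully down. It releases the cassette of the left lane
- key_right_top (a point): the same for the right key (dock y = -78 mm), which releases the right lane
- key_left (a joint): travel of the left key, 0 (up) to 0.010 m (fully down); spring return, about 4 N at the top to 8 N fully down, plus some latch friction. One piece with the key is a latch pin in the lane floor (dock x = -21 to -15 mm, 6 mm high) that holds the cassette and sinks with the key: the cassette is free after about 6 mm
- key_right (a joint): the same for the right key
- plunger_left (a joint): travel of the left lane's spring plunger, 0 (cassette seated) to 0.10 m. It pushes the freed cassette from behind towards dock -x with about 4 N, damped to about 0.15 m/s, off the open end in about 0.6 s unless something stands in the lane; against a finger it keeps pressing with about 3 N
- plunger_right (a joint): the same for the right lane
- tape_green: bystander: roll of green tape, 64 mm across, 19 mm high, behind and left of the dock
- hex_bolt_0: bystander: hex bolt standing on its head, 46 mm high, in front of the dock
- hex_bolt_1: bystander: hex bolt standing on its head, 38 mm high, in front of the dock
- tape_measure: bystander: yellow tape measure, 36 x 74 x 62 mm, behind and right of the dock
- side_cutters: bystander: side cutters with red handles lying flat, 60 x 119 x 21 mm, near the front edge
Not all that is in view belongs to the job. Of the things that look like the cassette_orange, the middle-sized one is meant. There is more than one size of the cassette_blue; the job needs the smaller.

How it is judged:
By the outcome, as a careful person would: the job done as asked, in the order asked, and still so for the second after the job is handed in, while the arm keeps its last pose, push and grip.
It also fails if it takes over 29 s, if anything falls off the work surface, if the arm or the gripper's body presses on something with over 40 N, if the wrist force passes 120 N, or if a joint passes its speed limit or range.

## Robot

A 6-joint arm with a two-finger parallel gripper is mounted at the origin on a cart in front of the work surface, level with it; the furniture and walls round the work are solid. World frame = base frame: x ahead of the robot, y to its left, z up, the work surface at z = 0. Lengths are in m, angles in rad, forces in N, time in s.
With the tool pointing down it reaches from about 0.225 to 0.875 m from the base axis. Payload 3.4 kg.
Tool frame: the origin (TCP) lies midway between the tips of the shut fingers; the grasp point (between the pads) lies 19 mm behind it; z points along the fingers, y is the line along which they close (so a half turn about z gives the same grasp; the last joint's range is limited). The gripper opens to 85 mm and grips with 20 to 120 N. Pads are 22 mm wide; open, the fingers measure 114 mm over their backs; the gripper's body (76 mm by 85 mm) begins 54 mm behind the grasp point. The pads swing forward as they close: fully open they stand 13 mm farther back than shut.
Start: joints at [-0.121, 0.276, 1.505, -0, 1.361, -0.121], TCP at [0.575, -0, 0.231] pointing down, gripper open.
Joint ranges: [-2.89, 2.89], [-0.75, 2.08], [0.22, 2.7], [-1.18, 4.32], [0.11, 2.71], [-2.7, 2.7]. Speed limits (rad/s): [2.57, 2.57, 3.14, 3.14, 3.14, 3.14].

## Interface

Orientations are given as a unit quaternion [w, x, y, z].
In Python, from rig import * gives the robot as it stands.
- The arm moves only by the tool apply_moves, never from a script. Its argument "steps" is one flat list of numbers, 4 for each row, row after row: the shift along the world's x, y, z in cm, then the turn about the world's z in degrees. A call has 1 to 8 rows; each row is the pose to reach, as a shift and turn from the pose commanded when the call began; what a row does not reach only later rows make up. A row lasts 1/12 s, in which the tool goes at most 41.7 mm and 7.16 degrees, less where a joint would pass 70% of its speed; a pose out of reach is approached as far as the arm can. A call with a gripper value outside its range is refused whole. "jaw" is the closure in counts, from 0 (fully open) to 255 (shut), set as the call begins (left out, the last holds). The fingers move at their own pace and stop on an object; "newtons" is the grip in N (left out, the last holds). Time passes only in rows, so rows that repeat a pose let the fingers close. It gives the time, the measured TCP pose, the force, the opening and the grip force at its end, in the units of the state.
- get_state(): the state, without advancing time (a new reading comes with each control period).
- get_image(name): name is "scene" or "side" or "wrist"; returns the picture (384x512x3 uint8, red, green, blue); there is no depth.
- calibration(name): a dict with "fx", "fy", "cx", "cy" (pixels), "xyz" and "rotation" of the camera in the world. Camera axes: x right, y up, looking along -z (the intrinsics and any distortion apply to the point x, -y, -z); pixel columns grow to the right and rows downward; lengths in m; the calibration is good to about 2 mm. A picture is of the moment at which its call begins: read the wrist's pose just before it. calibration takes no time and is no camera call; for the wrist camera it gives the pose at the moment of the call.
- sign_off(): hands the job in; it is judged then, once.
The state is a dict: "clock": time; "qpos": joint angles; "qd": joint speeds; "effort": joint torques, N m; "position": TCP position; "ee_rot": TCP orientation; "contact_force": force on the tool from outside, world axes, zero at the start; "moment": the same for the moment, N m; "width": finger opening in m; "gripper_force": force on a finger pad.
Only numpy, scipy, OpenCV 4.12 (cv2) and the standard library are available. Lean on these libraries where they do the work, as an engineer would, in place of code of your own. Each camera call takes 0.05 s, during which the arm holds its last target. There are 200 camera calls.

## Working session

There is one attempt and no reset: what is moved stays moved. The work goes in short steps, Python scripts to look and compute and a tool call to move; the robot and the scene stay as the last step left them, time stands still between calls to the robot, and variables do not carry over. Pictures are saved under pics/ and viewed, at most 10 in all, crops included, and the job is handed in when it is done.

Besides the shell and the picture viewer there is one more tool, called after ">>>" by a JSON object that holds its "name" and its "arguments", one argument or row to a line. apply_moves: Moves the arm, as the interface text tells. Its arguments: {"type":"object","properties":{"steps":{"type":"array","items":{"type":"number"}},"jaw":{"type":"number"},"newtons":{"type":"number"}},"required":["steps"]}

```bash
mkdir -p pics
python3 - <<'E'
from rig import *
import cv2, numpy as np
for n in ("scene","side"):
    im=get_image(n); cv2.imwrite(f"pics/{n}0.png",cv2.resize(im[:,:,::-1],(800,600),interpolation=cv2.INTER_CUBIC)); cv2.imwrite(f"pics/{n}_raw.png",im[:,:,::-1])
    print(n,calibration(n))
print(get_state())
E
```

```text
scene {'fx': 390.5400885133629, 'fy': 390.5400885133629, 'cx': 260.26932177158824, 'cy': 182.4793621165869, 'xyz': array([-0.26868103, -0.16825454,  0.62158154]), 'rotation': array([ 0.7712502 ,  0.41632154, -0.23565461, -0.41990048])}
side {'fx': 411.4088091604943, 'fy': 411.4088091604943, 'cx': 256.29121028724126, 'cy': 186.631030463296, 'xyz': array([ 0.23978811, -0.35046634,  0.65644952]), 'rotation': array([ 0.89395077,  0.40528127, -0.08324369, -0.17224864])}
{'clock': 0.1, 'qpos': array([-1.20994151e-01,  2.76530634e-01,  1.50598021e+00,  1.93379801e-05,
        1.36073580e+00, -1.21024875e-01]), 'qd': array([-0.00075721, -0.00141116, -0.00304787,  0.000481  ,  0.00070648,
        0.00045759]), 'effort': array([ 1.55745878e-03, -4.17697620e+01, -2.46405226e+01, -1.74112388e-04,
        5.80947395e-03,  2.85749664e-07]), 'position': array([5.74530913e-01, 6.19541911e-05, 2.30537357e-01]), 'ee_rot': array([-6.56918139e-04,  7.07097108e-01,  7.07115971e-01, -5.02463519e-04]), 'contact_force': array([-0.08363532, -0.00334931,  0.25481534]), 'moment': array([-0.06600627,  0.02507345,  0.00266196]), 'gripper_force': 0.0, 'width': 0.08542689794950914}
```

View pics/scene0.png

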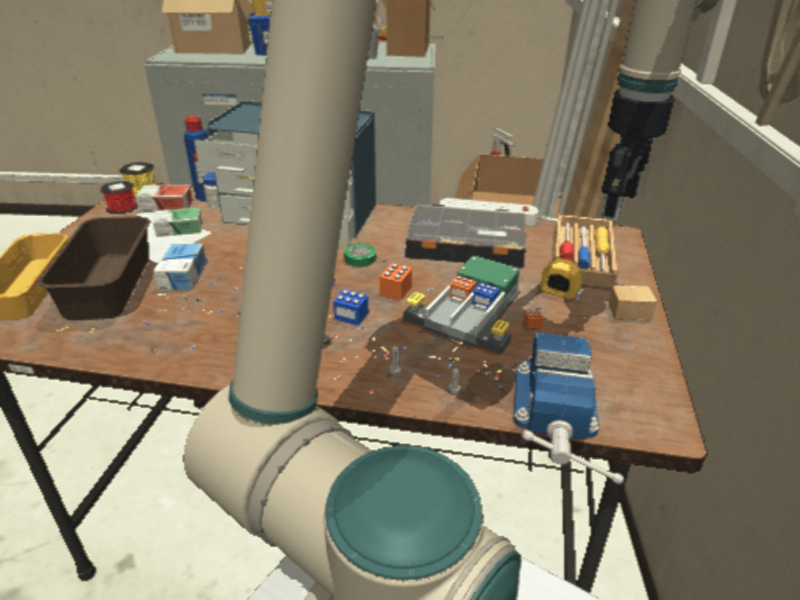

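View pics/side0.png

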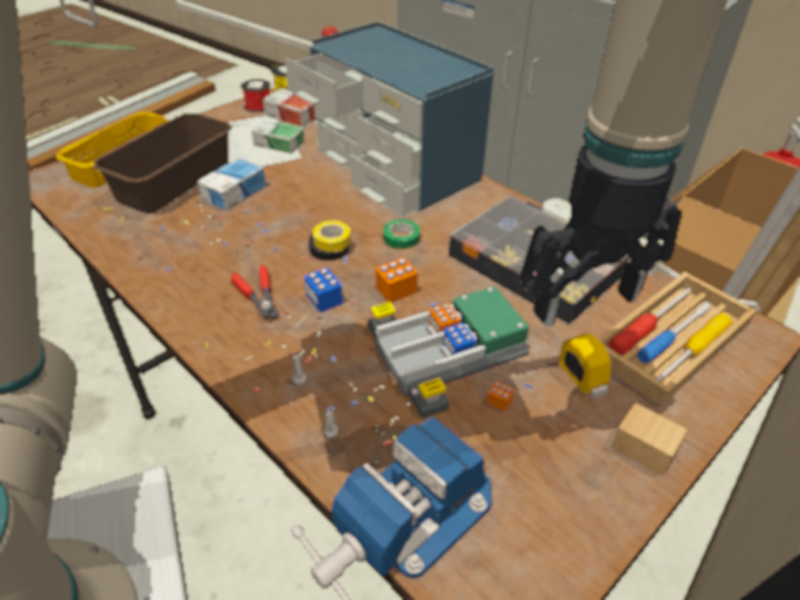

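The side view shows three orange cassette-like blocks: a large loose one at (397,280), a medium one in the dock's left lane at (446,316), and a small loose one at (500,396). The medium one is the match, being middle-sized and seated in the dock. There are two blue ones: a large loose one at (323,288) and a smaller one in the right lane at (460,337), which is the one to leave seated. I'll confirm this with a crop.

Run:
```python
import cv2
a=cv2.imread("pics/side_raw.png")[165:275,225:345]
cv2.imwrite("pics/side_crop.png",cv2.resize(a,None,fx=5.4,fy=5.4,interpolation=cv2.INTER_CUBIC))
```

```text
(no output)
```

View pics/side_crop.png

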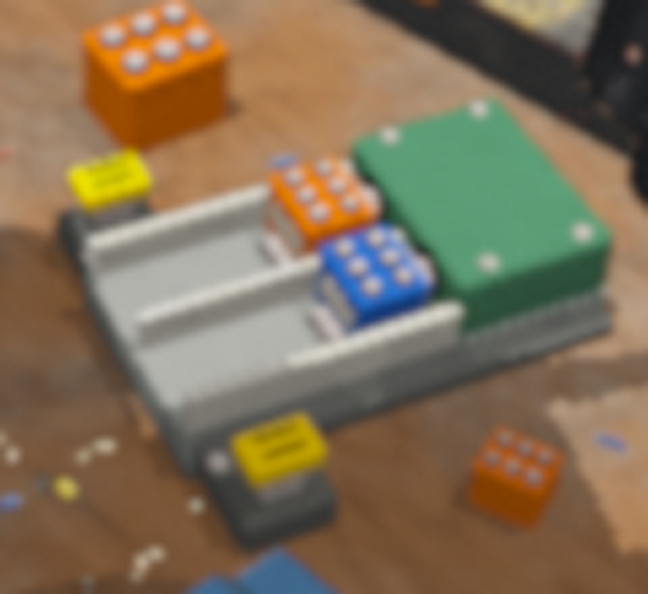

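The crop confirms it: the orange cassette is seated in the left (far) lane at crop (322,200), with the left key at (110,180). Blue is in the right lane at (377,272), with the right key at (278,449). Next I'll fit the dock pose.

```bash
cat > h.py <<'E'
import numpy as np
from scipy.optimize import least_squares
from scipy.spatial.transform import Rotation as R
def proj(c,P):
    q=c["rotation"]; p=R.from_quat([q[1],q[2],q[3],q[0]]).inv().apply(np.atleast_2d(P)-c["xyz"])
    return np.c_[c["cx"]+c["fx"]*p[:,0]/-p[:,2], c["cy"]-c["fy"]*p[:,1]/-p[:,2]]
def world(v,D):
    a=v[2]; D=np.atleast_2d(D)/1000.
    return np.c_[v[0]+D[:,0]*np.cos(a)-D[:,1]*np.sin(a), v[1]+D[:,0]*np.sin(a)+D[:,1]*np.cos(a), D[:,2]]
def fit(c,D,uv,v0):
    r=least_squares(lambda v:(proj(c,world(v,D))-uv).ravel(),v0,loss="soft_l1")
    return r.x,(proj(c,world(r.x,D))-uv)
E
python3 - <<'E'
from rig import *
from h import *
c=calibration("side")
D=[[-68,78,42],[-68,-78,42],[0,22,54],[0,-22,54],[-92,44.5,42],[-92,0,42]]
uv=np.array([[110,180],[278,449],[322,200],[377,272],[92,245],[142,325]])/5.4+[225,165]
v,r=fit(c,D,uv,[.6,-.1,-.2]); print(v,np.degrees(v[2]));print(r.round(1))
print(world(v,[[-68,78,42],[-68,22,24],[-68,50,42],[-92,22,24]]).round(4))
E
```

```text
[0.54377589 0.19668807 0.03082645] 1.766225384940194
[[ 0.4 -0.2]
 [ 0.4  0.1]
 [ 0.6 -0.2]
 [ 0.  -0.1]
 [-0.6  0.6]
 [-1.6 -0.2]]
[[0.4734 0.2726 0.042 ]
 [0.4751 0.2166 0.024 ]
 [0.4743 0.2446 0.042 ]
 [0.4511 0.2158 0.024 ]]
```

>>> {"name": "apply_moves", "arguments": {
  "steps": [-1.25,3.06,-0.5,7,-2.5,6.12,-1,14,-3.75,9.2,-1.5,21,-5,12.2,-2,28,-6.25,15.3,-2.5,35,-7.5,18.4,-3,42,-8.75,21.4,-3.5,49,-10,24.5,-4,56],
  "jaw": 125,
  "newtons": 20
}}

```text
clock: 0.77
position: [0.4739, 0.2461, 0.1908]
ee_rot: [-0.0, 0.29, 0.957, -0.0]
contact_force: [-0.0, 0.8, 0.2]
width: 0.0435
gripper_force: 0.0
```

>>> {"name": "apply_moves", "arguments": {
  "steps": [0,0,0,7,0,0,0,14,0,0,0,21,0,0,0,28,0,0,0,35,0,0,0,35.8,0,0,0,35.8,0,0,0,35.8]
}}

```text
clock: 1.43
position: [0.4749, 0.2449, 0.1911]
ee_rot: [-0.0, -0.014, 1.0, -0.0]
contact_force: [0.6, -0.4, -0.5]
width: 0.0435
gripper_force: 0.0
```

Run:
```python
from rig import *
import cv2
s=get_state(); print(s["clock"],s["position"],s["ee_rot"],s["width"],s["contact_force"],s["qpos"])
print(calibration("wrist")); im=get_image("wrist"); cv2.imwrite("pics/w1.png",cv2.resize(im[:,:,::-1],(800,600),interpolation=cv2.INTER_CUBIC))
```

```text
1.4333 [0.47491058 0.24489331 0.19111909] [-2.18612028e-04 -1.44426313e-02  9.99895675e-01 -4.77959172e-05] 0.04351894972822986 [ 0.64842663 -0.37889738 -0.47687134] [ 3.45813559e-01  2.41586018e-01  1.65656913e+00  5.47546674e-05
  1.24388205e+00 -1.25388663e+00]
{'fx': 293.05684627986574, 'fy': 293.05684627986574, 'cx': 251.51454863981786, 'cy': 191.70809235399574, 'xyz': array([0.40466679, 0.24406535, 0.33401457]), 'rotation': array([ 0.69059243, -0.09483754, -0.09860027,  0.71018724])}
```

View pics/w1.png

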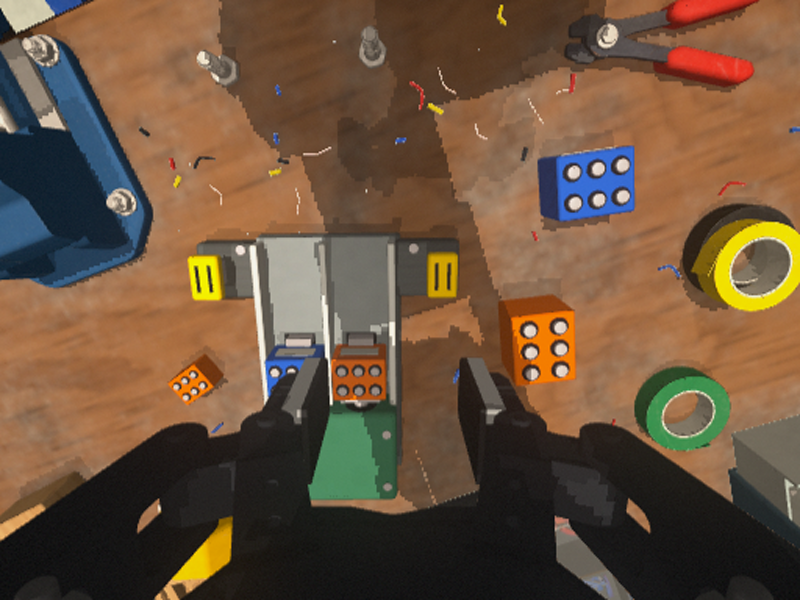

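The wrist view shows the left key at about (445,274), the right key at (208,277), the left lane between x≈330 and 390, and the orange cassette at (360,380). I'll refit from this closer view.

Run:
```python
from rig import *
from h import *
import cv2
c=calibration("wrist")
im=cv2.imread("pics/w1.png")/1.; 
hsv=cv2.cvtColor(im.astype(np.uint8),cv2.COLOR_BGR2HSV)
m=cv2.inRange(hsv,(22,150,170),(35,255,255))
n,_,st,ce=cv2.connectedComponentsWithStats(m)
for i in range(1,n):
    if st[i,4]>300: print(st[i],ce[i])
D=[[-68,78,42],[-68,-78,42],[0,22,54],[-92,44.5,42],[-92,0,42]]
uv=np.array([[445,273],[205,277],[359,381],[393,240],[323,239]])/1.5625
v,r=fit(c,D,uv,[.544,.197,.03]); print(v,np.degrees(v[2]));print(r.round(1))
w=world(v,[[-68,78,42],[-68,22,24],[-68,50,42]]);print(w.round(4))
# predicted finger tips (TCP depth, +-21.75) for reference
s=get_state(); p=s["position"]
for z in (0,.005):
  print((proj(c,[p+[0,.0218,z],p+[0,-.0218,z],p+[0,.036,z],p+[0,-.036,z]])*1.5625).round())
```

```text
[ 714  222   86   90 3190] [756.75517241 265.68557994]
[428 255  29  42 902] [442.15299335 275.31818182]
[ 188  256   34   44 1094] [204.60694698 277.21206581]
[ 172  534   59   46 1321] [204.78046934 559.79712339]
[0.54032553 0.20413208 0.03393879] 1.9445495878067707
[[-0.5  1.6]
 [ 0.2 -0.1]
 [ 0.5 -1. ]
 [-0.2 -0.5]
 [ 0.   0.3]]
[[0.4697 0.2798 0.042 ]
 [0.4716 0.2238 0.024 ]
 [0.4707 0.2518 0.042 ]]
[[453. 386.]
 [325. 382.]
 [494. 387.]
 [284. 381.]]
[[455. 392.]
 [323. 389.]
 [497. 393.]
 [280. 388.]]
```

>>> {"name": "apply_moves", "arguments": {
  "steps": [-0.1,0.2,-2.5,0,-0.3,0.4,-5,0,-0.4,0.5,-7.5,0.2,-0.4,0.6,-10,0.2,-0.4,0.6,-11,0.2,-0.4,0.6,-11,0.2,-0.4,0.6,-11,0.2]
}}

```text
clock: 2.07
position: [0.4713, 0.251, 0.0815]
ee_rot: [-0.0, -0.017, 1.0, -0.0]
contact_force: [0.0, 0.1, -0.3]
width: 0.0438
gripper_force: 0.0
```

Run:
```python
from rig import *
import cv2
from h import *
s=get_state(); p=s["position"];print(s["clock"],p,s["ee_rot"],s["contact_force"])
c=calibration("wrist"); im=get_image("wrist"); cv2.imwrite("pics/w2.png",cv2.resize(im[:,:,::-1],(800,600),interpolation=cv2.INTER_CUBIC))
np.save("c2.npy",c,allow_pickle=True)
v=[.5403,.2041,.0339]
print((proj(c,world(v,[[-68,78,42],[-68,22,24],[-92,44.5,42],[-92,0,42],[0,22,54]]))*1.5625).round())
```

```text
2.0667 [0.47133624 0.25099001 0.08149061] [-1.00291462e-04 -1.70957122e-02  9.99853852e-01 -1.84901378e-05] [ 0.00078786  0.13347936 -0.31027769]
[[457. 341.]
 [331. 327.]
 [378. 286.]
 [270. 286.]
 [328. 496.]]
```

View pics/w2.png

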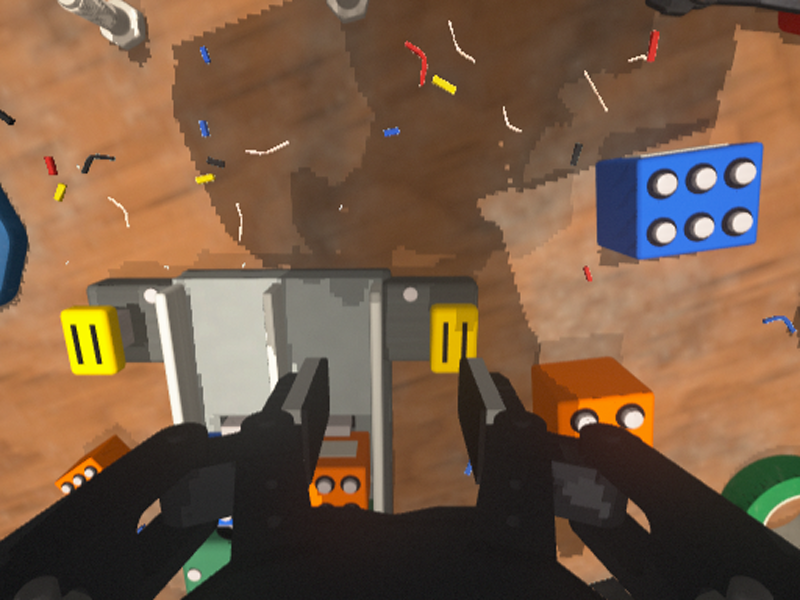

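The close view agrees with the prediction to within 1 mm: key centre (455,339), lane walls at (268,283) and (377,282). Now I'll go down to just above the key.

>>> {"name": "apply_moves", "arguments": {
  "steps": [-0.1,0,-1.5,0,-0.1,0,-3,0,-0.1,0,-3.6,0,-0.1,0,-3.6,0,-0.1,0,-3.6,0]
}}

```text
clock: 2.53
position: [0.4708, 0.2512, 0.0463]
ee_rot: [0.001, -0.017, 1.0, 0.0]
contact_force: [0.4, -0.2, 0.4]
width: 0.0433
gripper_force: 0.0
```

>>> {"name": "apply_moves", "arguments": {
  "steps": [0,0,-0.2,0,0,0,-0.4,0,0,0,-0.6,0,0,0,-0.8,0,0,0,-0.8,0,0,0,-0.8,0]
}}

```text
clock: 3.03
position: [0.4706, 0.2512, 0.0379]
ee_rot: [0.001, -0.017, 1.0, 0.0]
contact_force: [-0.4, 0.4, 3.9]
width: 0.0437
gripper_force: 2.0
```

>>> {"name": "apply_moves", "arguments": {
  "steps": [0,0,-0.2,0,0,0,-0.4,0,0,0,-0.6,0,0,0,-0.7,0,0,0,-0.7,0,0,0,-0.7,0]
}}

```text
clock: 3.53
position: [0.4705, 0.2513, 0.0311]
ee_rot: [0.001, -0.017, 1.0, 0.0]
contact_force: [-1.4, -0.2, 6.4]
width: 0.0433
gripper_force: 5.2
```

>>> {"name": "apply_moves", "arguments": {
  "steps": [0,0,-0.1,0,0,0,-0.2,0,0,0,-0.3,0,0,0,-0.3,0,0,0,-0.3,0,0,0,-0.3,0]
}}

```text
clock: 4.03
position: [0.4706, 0.2514, 0.0295]
ee_rot: [0.001, -0.017, 1.0, 0.001]
contact_force: [-4.3, -0.6, 16.8]
width: 0.0434
gripper_force: 10.3
```

Run:
```python
from rig import *
import cv2
s=get_state(); print(s["clock"],s["position"],s["contact_force"],s["moment"])
a=get_image("side")[155:285,215:355,::-1]; b=get_image("wrist")[:,:,::-1]
a=cv2.resize(a,(400,371),interpolation=cv2.INTER_CUBIC); b=cv2.resize(b[150:384,140:340],None,fx=2,fy=2)[:371]
cv2.imwrite("pics/s3.png",cv2.hconcat([a,b]))
```

```text
4.0333 [0.47057372 0.25139722 0.02949284] [-4.30396521 -0.621385   16.77349309] [ 0.15324859  0.53957329 -0.11450995]
```

View pics/s3.png

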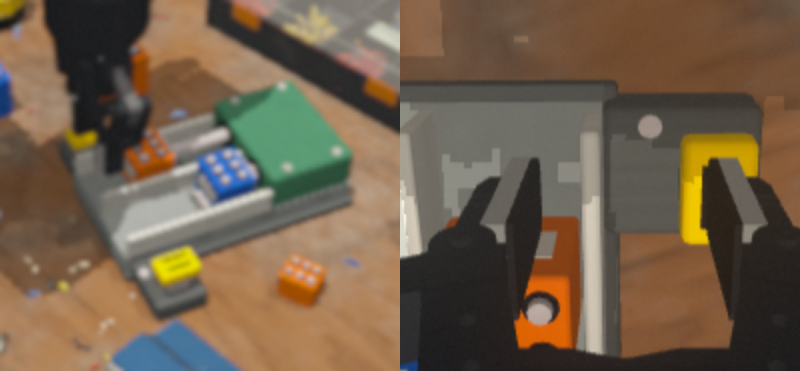

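The key is at its stop (17 N, well above the 8 N spring). The orange cassette has sprung out and rests against the lane finger, and the blue one is still seated. I'll check that it holds steady, then hand in.

>>> {"name": "apply_moves", "arguments": {
  "steps": [0,0,0,0,0,0,0,0,0,0,0,0,0,0,0,0,0,0,0,0,0,0,0,0]
}}

```text
clock: 4.63
position: [0.4705, 0.2514, 0.0295]
ee_rot: [0.001, -0.017, 1.0, 0.001]
contact_force: [-2.1, -1.3, 16.5]
width: 0.0434
gripper_force: 10.3
```

```bash
python3 -c "
from rig import *
s=get_state(); print(s['clock'],s['position'],s['contact_force']); print(sign_off())"
```

```text
4.6333 [0.47054615 0.25138335 0.02949096] [-2.13507746 -1.33084958 16.54378583]
the job is handed in; nothing more can be done
None
```

The job is handed in: one finger holds the left key fully down, the other holds the sprung-out orange cassette at rest in its lane, and the blue cassette is still seated (about 4.6 s on the robot's clock).

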